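Nest the last angle and slide the loaded tray over to the trolley

TASK

Take the loose aluminium angle, turn it so that its legs point up in a V, and nest it in the valley between the two black angles in the green tray, level with their ends. Then push the tray by its rear hoop across the gap until its front hoop has come out beyond the trolley's push handle, let go, reach over the handle to the front hoop and draw the tray on until all of it stands lengthwise on the trolley, at least 30 mm clear of the handle. The tray is to slide all the way, neither lifted nor sagging into the gap; leave the other things on the bench where they are.

Things in the scene. Friction and masses are not known exactly. Their poses are not given: they have to be found in the camera images.
- big_angle: Loose bare-aluminium equal L-profile 60 x 60 x 8 mm, 110 mm long, 0.26 kg, on the bench, one leg flat, one upright. Origin: outer corner edge at mid-length, on the bench. x along the flat leg (x 0 to 60, z 0 to 8), y along its length (-55 to 55), z up the other leg (z 0 to 60, x 0 to 8). Nested as a V, its x and z both point up at 45 degrees and the origin lies on the lowest edge.
- upright_edge (a point): Middle of the top edge of the aluminium angle's upright leg, mid-thickness: 4 mm along x and 60 mm along z from the angle's origin.
- tray: Green steel tray 123 wide (x) x 210 long (y; front at +y, towards the trolley), 0.45 kg. Origin: centre of its underside. Inner floor at z 10 mm, 3 mm walls up to z 30, a hoop of round bar on each end. It slides on two runners with upturned ends, straight from y -95 to +95. The load lies towards the front: loaded, it balances about 17 mm ahead of its middle, so unheld it would tip into the gap.
- rear_hoop (a point): Middle of the top bar of the rear hoop: 98 mm behind the tray's origin (its -y), 70 mm above the tray's underside. The bar runs along the tray's x, straight for 88 mm, 10 mm thick.
- front_hoop (a point): Middle of the top bar of the front hoop, the same at 98 mm in front of the origin (its +y).
- tray_front (a point): Middle of the tray's front end at the height of its underside (105 mm ahead of the origin).
- tray_rear (a point): Middle of the tray's rear end at the height of its underside (105 mm behind the origin).
- small_a: Black L-profile 40 x 40 mm, 6 mm thick, 110 mm long, about 0.13 kg, lying in the tray legs down like a tent, 57 mm wide at the toes and 32.5 mm high. Origin: midway between its toes on the tray's inner floor, mid-length; y along its length, z up. It is loose, with up to 4 mm of side play.
- small_b: The second black angle, the same, beside the first on the tray's +x side, toes nearly touching. The valley between the tents runs along the tray's y at its x = 0, bottom about 4 mm above the tray's inner floor; the nested angle's lowest edge comes to there or up to 3 mm lower, its leg edges about 18 mm above the ridges.
- trolley: Blue trolley left of the bench, immovable; deck 480 wide (x) x 600 long (y), 0 to 2 mm lower than the bench top. Origin: middle of its bench-side deck edge, at deck height; y runs along the deck away from the bench. The open gap from the bench edge (world y = 0, along x) to this edge is about 95 to 115 mm. A push handle crosses the deck.
- push_handle (a point): Middle of the trolley's push handle: a level 28 mm tube (33 mm over its rubber sleeve) along the trolley's x, its axis 109 mm above the deck and 30 mm in from the deck edge, on uprights 420 mm apart. The loaded tray passes beneath it; a gripper holding a hoop does not.
- hammer: Hammer lying on the bench, bystander.
- wire_brush: Brush lying on the bench, bystander.
- magnet_square: Red triangular welding magnet lying on the bench, bystander.
- c_clamp: Blue C-clamp lying on the bench, bystander.
Things that resemble listed ones, but are neither listed nor needed, are in the scene too. There is more than one size of the tray; the one meant has the size given above. What is shaped like the small_a but yellow is not meant.

How it is judged:
By the outcome, as a careful person would: the job done as asked, in the order asked, and still so for the second after the job is handed in, with the robot touching nothing.
It also fails if it takes over 66 s, if anything falls off the work surface, if the arm or the gripper's body presses on something with over 40 N, if the wrist force passes 120 N, or if a joint passes its speed limit or range.

ROBOT

A 6-joint arm with a two-finger parallel gripper is mounted at the origin on the work surface. World frame = base frame: x ahead of the robot, y to its left, z up, the work surface at z = 0. Lengths are in m, angles in degrees, forces in N, time in s.
With the tool pointing down it reaches from about 0.375 to 0.825 m from the base axis. Payload 5.5 kg.
Tool frame: the origin (TCP) lies midway between the tips of the shut fingers; the grasp point (between the pads) lies 19 mm behind it; z points along the fingers, y is the line along which they close (so a half turn about z gives the same grasp; the last joint's range is limited). The gripper opens to 85 mm and grips with 20 to 120 N. Pads are 22 mm wide; open, the fingers measure 114 mm over their backs; the gripper's body (76 mm by 85 mm) begins 54 mm behind the grasp point. The pads swing forward as they close: fully open they stand 13 mm farther back than shut.
Start: joints at [-76.776, 17.962, -2.699, 69.339, 0, 90], TCP at [0.137, -0.584, 0.231] pointing down, gripper open.
Joint ranges: [-152.73, 152.73], [-39.44, 99.34], [-58.76, 71.6], [-118.89, 123.64], [-81.53, 83.1], [-180, 180]. Speed limits (degrees/s): [136.94, 136.94, 172.46, 180, 180, 180].

INTERFACE

Orientations are given as [roll, pitch, yaw] about the fixed x, y, z axes, in that order (R = Rz(yaw) Ry(pitch) Rx(roll)).
In Python, from plant import robot, hand, kinematics, vision, job gives the robot as it stands. Calls block until the motion is done:
- robot.movep(position, orientation): joint-space move of the TCP to a pose.
- robot.servo_line(position, feed=0.15, ori=None, f_stop=None): straight line of the TCP; ori=None keeps the orientation; feed is the mean speed in m/s. With f_stop (N) it stops when the force on the tool has changed by that much, and returns True; else False.
- robot.movej(angles): joint-space move.
- hand.set_gripper(opening): finger opening in m; the grip force is fixed at half the most; returns when the fingers have stopped.
- robot.wait(seconds).
- kinematics.ik(position, orientation): joint angles nearest the present ones, or None.
- robot.state(): the state.
- vision.camera(name): name is "side" or "top"; returns (picture, depth): 400x640x3 uint8, red, green, blue; 400x640 float32, m along the optical axis (not along the pixel's ray), 0 where there is no reading.
- vision.camera_model(name): a dict with "fx", "fy", "cx", "cy" (pixels), "rvec" (rotation vector, rad) and "tvec" (3), from world to camera coordinates, as OpenCV has them. Camera axes: x right, y down, z forward; pixel columns grow to the right and rows downward; lengths in m; the calibration is good to about 2 mm. A picture is of the moment at which its call begins. camera_model takes no time and is no camera call.
A pose or a line that the arm cannot do raises robot.IKError and nothing moves.
- job.finish_job(): hands the job in; it is judged then, once.
The state is a dict: "time": time; "joint_positions": joint angles; "joint_vel": joint speeds; "tau": joint torques, N m; "eef_pos": TCP position; "orientation": TCP orientation; "ft_force": force on the tool from outside, world axes, zero at the start; "ft_torque": the same for the moment, N m; "width": finger opening in m; "finger_force": force on a finger pad.
Only numpy, scipy, OpenCV 4.12 (cv2) and the standard library are available. Lean on these libraries where they do the work, as an engineer would, in place of code of your own. Each camera call takes 0.05 s, during which the arm holds its last target. There are 200 camera calls.

## Working session

There is one attempt and no reset: what is moved stays moved. The work goes in short steps, each a Python script; the robot and the scene stay as the last script left them, time stands still between calls to the robot, and variables do not carry over. Pictures are saved under pics/ and viewed, at most 10 in all, crops included, and the job is handed in when it is done.

```bash
ls; mkdir -p pics; cat > h.py <<'E'
import numpy as np, cv2
from plant import robot, hand, kinematics, vision, job
def cam(n):
    im,d=vision.camera(n); m=vision.camera_model(n)
    R=cv2.Rodrigues(np.array(m['rvec'],float))[0]; t=np.array(m['tvec'],float).ravel()
    v,u=np.mgrid[:400,:640]
    pc=np.stack([(u-m['cx'])/m['fx']*d,(v-m['cy'])/m['fy']*d,d],-1)
    W=(pc-t)@R
    W[d==0]=np.nan
    return im,d,W,(m,R,t)
def ray(M,u,v,z):
    m,R,t=M; dr=np.array([(u-m['cx'])/m['fx'],(v-m['cy'])/m['fy'],1])@R; c=-t@R
    return c+dr*(z-c[2])/dr[2]
def save(im,name): cv2.imwrite('pics/'+name,cv2.cvtColor(im,cv2.COLOR_RGB2BGR))
E
python3 - <<'E'
from h import *
for n in('top','side'):
    im,d,W,M=cam(n); save(im,n+'0.png'); np.savez(n+'0.npz',im=im,d=d,W=W)
    print(n,M[0],-M[2]@M[1], np.mean(d==0))
print(robot.state())
E
```

```text
pics
top {'fx': 397.88612434511356, 'fy': 397.88612434511356, 'cx': 317.4220197347172, 'cy': 196.4759683623066, 'rvec': array([ 2.11664048, -2.15150153,  0.14490458]), 'tvec': array([-0.19199336,  0.53638174,  1.03536474])} [ 0.36965251 -0.21770672  1.1011393 ] 0.00385546875
side {'fx': 419.26943211750887, 'fy': 419.26943211750887, 'cx': 320.1408420010287, 'cy': 199.21195863276048, 'rvec': array([ 0.22027499, -2.80006148,  1.24808395]), 'tvec': array([0.47279811, 0.28268224, 0.76442226])} [0.40411016 0.44927023 0.7229384 ] 0.00399609375
{'time': 0.1, 'joint_positions': array([-7.67744380e+01,  1.80015803e+01, -2.74935266e+00,  6.93394144e+01,
        1.86114644e-04,  8.99993978e+01]), 'joint_vel': array([ 0.01360842, -0.04372838,  0.1149967 ,  0.08552904,  0.01851285,
       -0.01728575]), 'tau': array([ 5.41608733e-04, -5.40767705e+01,  3.40540445e+01,  1.12254769e-02,
        1.67558487e-04,  1.04844155e-06]), 'eef_pos': array([ 0.13715172, -0.58357339,  0.23049917]), 'orientation': array([-1.79909653e+02, -1.87063967e-04,  1.32261639e+01]), 'ft_force': array([-0.35994533, -0.2368169 ,  0.02530745]), 'ft_torque': array([ 0.01456458,  0.00476722, -0.0198832 ]), 'finger_force': 0.0, 'width': 0.0853674302816462}
```

View pics/top0.png

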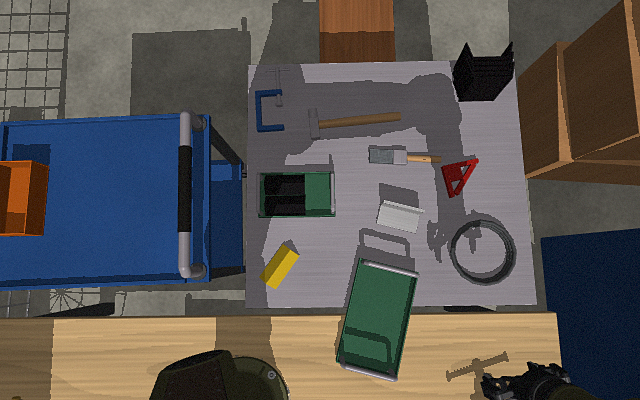

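View pics/side0.png

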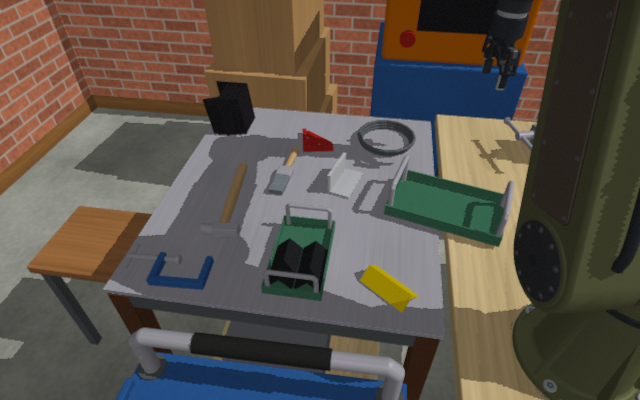

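The top view shows the wanted tray (258–335, 170–217) with the black tents at its front. The aluminium angle is at (400,213) with its upright leg on the +x side. The handle is at column ~185 and an orange bin at ~(25,197). The larger tray and the yellow angle are decoys. Next I measure.

```bash
cat > m.py <<'E'
from h import *
def tilt(pts): 
    c,(w,h),a=cv2.minAreaRect((pts[:,:2]*1000).astype(np.float32)); return np.round(c,1),np.round((w,h),1),round(a,2)
def st(P,l): print(l,len(P),'med',np.round(np.nanmedian(P,0)*1000,1),'min',np.round(np.nanpercentile(P,1,0)*1000,1),'max',np.round(np.nanpercentile(P,99,0)*1000,1))
def sub(im,W,u0,u1,v0,v1):
    return im[v0:v1,u0:u1].astype(int).reshape(-1,3),W[v0:v1,u0:u1].reshape(-1,3)
E
python3 - <<'E'
from m import *
T=np.load('top0.npz');S=np.load('side0.npz')
im,W=T['im'],T['W']
# bench plane
_,P=sub(im,W,340,365,180,230); st(P,'bench')
_,P=sub(im,W,60,170,130,270); st(P,'deck')
_,P=sub(im,W,0,48,150,240); st(P,'orange')
# bench edge profile & trolley edge along row 193
for v in (150,193,230): print(v,[(u,*np.round(W[v,u]*1000).astype(int)) for u in list(range(176,262,4))])
c,P=sub(im,W,250,345,160,225)
k=(c[:,1]>c[:,0]+25)&(c[:,1]>c[:,2]+10)&(P[:,2]>.004); st(P[k],'tray green'); print(tilt(P[k]))
k=(P[:,2]>.012)&~np.isnan(P[:,0]); print('tray all>12mm',tilt(P[k]))
k=(P[:,2]>.022); print('wall+',tilt(P[k])); 
k=(P[:,2]>.058); st(P[k],'hoops')
for s in(1,-1):
    q=P[k]; q=q[(q[:,1]-np.nanmedian(P[:,1]))*s>0]; st(q,'hoop%d'%s)
    if len(q)>3: print(tilt(q))
k=(c.max(1)<50)&(P[:,2]>.014); st(P[k],'black'); print(tilt(P[k]))
c,P=sub(im,W,368,432,175,245)
k=(P[:,2]>.004); st(P[k],'big');print(tilt(P[k]))
k=(P[:,2]>.045); st(P[k],'bigtop');print(tilt(P[k]))
k=(P[:,2]>.004)&(P[:,2]<.014);st(P[k],'flat');print(tilt(P[k]))
# side cloud
im,W=S['im'],S['W']
c,P=sub(im,W,255,345,195,305)
k=(P[:,2]>.060)&(P[:,2]<.09); q=P[k]
for s in(1,-1):
    r=q[(q[:,1]+.13)*s>0]; st(r,'side hoop');
    if len(r)>3: print(tilt(r))
k=(c.max(1)<50)&(P[:,2]>.014);st(P[k],'side black');print(tilt(P[k]))
c,P=sub(im,W,320,368,145,205)
k=(P[:,2]>.045); st(P[k],'side bigtop');print(tilt(P[k]))
k=(P[:,2]>.004)&(P[:,2]<.014);st(P[k],'flat');print(tilt(P[k]))
c,P=sub(im,W,200,330,330,365); k=(P[:,2]>.09);st(P[k],'handle side');print(tilt(P[k]))
_,P=sub(im,W,240,340,120,140); st(P,'?')
E
```

```text
bench 1250 med [ 5.141e+02 -2.963e+02  3.000e-01] min [ 446.6 -330.6   -5. ] max [ 584.3 -261.9    5.2]
deck 15400 med [540.9 374.   -1.5] min [349.6 218.9  -6.4] max [742.8 533.9   3.4]
orange 4320 med [556.1 629.6   6.2] min [434.7 563.   -4.9] max [689.1 698.6  69.8]
150 [(176, np.int64(683), np.int64(206), np.int64(-6)), (180, np.int64(647), np.int64(147), np.int64(122)), (184, np.int64(646), np.int64(136), np.int64(125)), (188, np.int64(648), np.int64(128), np.int64(117)), (192, np.int64(682), np.int64(159), np.int64(-5)), (196, np.int64(681), np.int64(147), np.int64(-1)), (200, np.int64(680), np.int64(135), np.int64(0)), (204, np.int64(680), np.int64(123), np.int64(0)), (208, np.int64(680), np.int64(112), np.int64(-2)), (212, np.int64(893), np.int64(319), np.int64(-759)), (216, np.int64(889), np.int64(296), np.int64(-747)), (220, np.int64(752), np.int64(147), np.int64(-262)), (224, np.int64(754), np.int64(135), np.int64(-270)), (228, np.int64(762), np.int64(128), np.int64(-298)), (232, np.int64(781), np.int64(129), np.int64(-368)), (236, np.int64(889), np.int64(201), np.int64(-
[... 4205 characters left out ...]
 28.1] min [ 489.1 -162.4   14.4] max [598.7 -52.6  42.2]
(array([ 545.5, -101.9]), array([118.2, 125.1]), 1.48)
side bigtop 145 med [ 502.5 -416.4   57. ] min [ 485.7 -474.3   45.4] max [ 518.2 -370.9   60.5]
(array([ 502.6, -423.1]), array([110. ,  10.4]), 74.61)
flat 590 med [ 477.4 -417.7    6.7] min [ 437.8 -566.8    4.1] max [ 565.  -360.7   13.8]
(array([ 486.5, -467.1]), array([138.3, 220.6]), 7.81)
handle side 2768 med [546.5 144.7 120.7] min [444.4 124.8 103.8] max [643.6 156.7 125.1]
(array([546. , 139.7]), array([208.9,  31.9]), 1.72)
? 2000 med [ 682.9 -654.4   -1.7] min [ 528.1 -733.2   -5.4] max [ 825.  -589.5   38.7]<stdin>:9: RuntimeWarning: invalid value encountered in cast
```

```bash
python3 - <<'E'
from m import *
from scipy.spatial.transform import Rotation as Ro
for n in('top','side'):
    T=np.load(n+'0.npz'); W=T['W'].reshape(-1,3); c=T['im'].reshape(-1,3).astype(int)
    k=(abs(W[:,0]-.543)<.056)&(W[:,1]>-.225)&(W[:,1]<-.05)&(W[:,2]>.03)&(W[:,2]<.055); P=W[k]
    for s in(-1,1):
        q=P[(P[:,0]-.543)*s>0.012]; st(q,n+' ridge'); print(tilt(q),'y',np.round(np.sort(q[:,1])[[0,3,10,-10,-3,-1]]*1000))
    k=(abs(W[:,0]-.543)<.02)&(W[:,1]>-.15)&(W[:,1]<-.07)&(W[:,2]<.06)&(W[:,2]>.005); P=W[k]
    b=np.round((P[:,0]-.543)*1000/3).astype(int); print('valley',[(3*i,round(1000*np.median(P[b==i,2]),1)) for i in range(-6,7) if (b==i).any()])
    k=(W[:,2]>.104)&(W[:,2]<.14)&(abs(W[:,0]-.545)<.19)&(W[:,1]>.08)&(W[:,1]<.2); P=W[k]
    b=np.round(P[:,0]*1000/40).astype(int); print('handle',[(40*i,np.round(1000*(np.percentile(P[b==i,1],[2,98]))),round(1000*np.percentile(P[b==i,2],95))) for i in np.unique(b)])
def eu(z,y): z=np.array(z,float);y=np.array(y,float);z/=np.linalg.norm(z);y/=np.linalg.norm(y); return Ro.from_matrix(np.c_[np.cross(y,z),y,z]).as_euler('xyz',degrees=True)
a=np.radians(165); xa=np.array([np.cos(a),np.sin(a),0])
for s in(1,-1):
    o1=eu([0,0,-1],s*xa); o2=eu([1,0,-1],np.array([1,0,1])*s)
    print(s,o1,kinematics.ik([.502,-.425,.044],o1)); print(o2,kinematics.ik([.515,-.106,.06],o2))
for o in ([180,0,0],[180,0,180]):
  for y in(-.239,.03,.23,.4): print(o,y,kinematics.ik([.543,y,.055],o))
E
```

```text
top ridge 372 med [ 512.3 -110.3   36.9] min [ 499.3 -164.2   30.1] max [527.  -57.3  44.1]
(array([ 513.8, -110.2]), array([108.5,  30.4]), 89.82) y [-164. -164. -162.  -59.  -56.  -56.]
top ridge 356 med [ 570.8 -110.3   36.2] min [ 558.8 -164.7   30.3] max [585.1 -55.6  45. ]
(array([ 572. , -109.9]), array([110.,  31.]), 88.77) y [-165. -165. -162.  -57.  -55.  -55.]
valley [(-18, np.float64(31.7)), (-15, np.float64(29.0)), (-12, np.float64(26.2)), (-9, np.float64(23.6)), (-6, np.float64(20.1)), (-3, np.float64(17.6)), (0, np.float64(11.0)), (3, np.float64(15.6)), (6, np.float64(19.6)), (9, np.float64(22.1)), (12, np.float64(25.5)), (15, np.float64(27.5)), (18, np.float64(31.3))]
handle [(np.int64(360), array([118., 144.]), 124), (np.int64(400), array([119., 146.]), 124), (np.int64(440), array([118., 145.]), 125), (np.int64(480), array([118., 147.]), 126), (np.int64(520), array([120., 149.]), 126), (np.int64(560), array([120., 150.]), 125), (np.int64(600), array([121., 153.]), 126), (np.int64(640), array([123., 154.]), 126), (np.int64(680), array([126., 150.]), 123), (np.int64(72
[... 1454 characters left out ...]
7.74196076  47.84085156   0.
 156.2434337 ]
[180, 0, 0] 0.03 [   3.16229775   19.79851854  -24.79352581   45.40795565    0.
 -176.83770225]
[180, 0, 0] 0.23 [  22.95619165   24.08301548  -18.26584152   47.651143      0.
 -157.04380835]
[180, 0, 0] 0.4 [  36.3771525    32.15487964   -5.07368462   52.77143574    0.
 -143.6228475 ]
[180, 0, 180] -0.239 [-23.7565663   24.41718768 -17.74196076  47.84085156   0.
 -23.7565663 ]
[180, 0, 180] 0.03 [  3.16229775  19.79851854 -24.79352581  45.40795565   0.
   3.16229775]
[180, 0, 180] 0.23 [ 22.95619165  24.08301548 -18.26584152  47.651143     0.
  22.95619165]
[180, 0, 180] 0.4 [36.3771525  32.15487964 -5.07368462 52.77143574  0.         36.3771525 ]
```

```bash
cat >> h.py <<'E'
from scipy.spatial.transform import Rotation as Ro
def eu(z,y):
    z=np.array(z,float);y=np.array(y,float);z/=np.linalg.norm(z);y/=np.linalg.norm(y)
    return Ro.from_matrix(np.c_[np.cross(y,z),y,z]).as_euler('xyz',degrees=True)
E
python3 - <<'E'
from h import *
a=np.radians(165); xa=np.array([np.cos(a),np.sin(a),0]); za=np.array([0,0,1.]); ya=np.cross(za,xa)
org=np.array([.502,-.425,0])-.004*xa
for side in(-1,1):   # final z_a leans to side*x
  X=np.array([-side,0,1])/2**.5; Z=np.array([side,0,1])/2**.5; Y=np.cross(Z,X)
  O=np.array([.543,-.109,.014])
  for b in range(-60,61,15):
    B=np.radians(b); c,s_=np.cos(B),np.sin(B)
    for s in(1,-1):
      f=lambda o,x,y,z,h=0: kinematics.ik(o+.004*x+.044*z+np.array([0,0,h]),eu(-c*z+s_*y,s*x))
      j=[f(org,xa,ya,za),f(org,xa,ya,za,.1),f(O,X,Y,Z),f(O,X,Y,Z,.05),f(O,X,Y,Z,.1)]
      if all(q is not None for q in j[:4]): print(side,b,s,np.round(j[0]),np.round(j[2]),'hi',j[4] is not None)
      elif s==1: print(side,b,[q is not None for q in j])
E
```

```text
-1 -60 1 [ -59.   73.   45.  112.   39. -152.] [ 24.  34. -45.  16. -69. 144.] hi True
-1 -60 -1 [-59.  73.  45. 112.  39.  28.] [ 24.  34. -45.  16. -69. -36.] hi True
-1 -45 [True, True, False, False, True]
-1 -30 [True, True, False, False, False]
-1 -15 [True, True, False, False, False]
-1 0 [True, True, False, False, False]
-1 15 [True, True, False, False, False]
-1 30 1 [ -26.   28.  -21.   35.  -29. -103.] [-41.  20. -52.   7.  51.  42.] hi True
-1 30 -1 [-26.  28. -21.  35. -29.  77.] [ -41.   20.  -52.    7.   51. -138.] hi True
-1 45 1 [-19.  31. -24.  30. -45. -96.] [-44.  33. -34.  38.  59.  17.] hi True
-1 45 -1 [-19.  31. -24.  30. -45.  84.] [ -44.   33.  -34.   38.   59. -163.] hi True
-1 60 1 [-14.  38. -24.  29. -60. -89.] [-45.  49. -15.  71.  60.  -9.] hi True
-1 60 -1 [-14.  38. -24.  29. -60.  91.] [-45.  49. -15.  71.  60. 171.] hi True
1 -60 1 [ -59.   73.   45.  112.   39. -152.] [ -30.   76.   42.  120.   35. -116.] hi False
1 -60 -1 [-59.  73.  45. 112.  39.  28.] [-30.  76.  42. 120.  35.  64.] hi False
1 -45 1 [ -56.   58.   27.   91.   32. -141.] [ -25.  
[... 579 characters left out ...]
.   0.  65.] [ -8.  66.  40. 109.  -5.  85.] hi True
1 15 1 [ -33.   28.  -16.   42.  -14. -109.] [ -2.  64.  35. 106. -16. -91.] hi True
1 15 -1 [-33.  28. -16.  42. -14.  71.] [ -2.  64.  35. 106. -16.  89.] hi True
1 30 1 [ -26.   28.  -21.   35.  -29. -103.] [  4.  63.  29. 103. -27. -87.] hi True
1 30 -1 [-26.  28. -21.  35. -29.  77.] [  4.  63.  29. 103. -27.  93.] hi True
1 45 1 [-19.  31. -24.  30. -45. -96.] [ 10.  63.  23. 101. -38. -81.] hi True
1 45 -1 [-19.  31. -24.  30. -45.  84.] [ 10.  63.  23. 101. -38.  99.] hi True
1 60 1 [-14.  38. -24.  29. -60. -89.] [ 14.  64.  17. 100. -49. -75.] hi True
1 60 -1 [-14.  38. -24.  29. -60.  91.] [ 14.  64.  17. 100. -49. 105.] hi True
```

```bash
python3 - <<'E'
from m import *
a=np.radians(165); xa=np.array([np.cos(a),np.sin(a),0])
o1=eu([0,0,-1],-xa); p=np.array([.502,-.425,.044]); up=np.array([0,0,1.])
hand.set_gripper(.05)
robot.movep(p+.1*up,o1); print(robot.state()['time'])
robot.servo_line(p,.15); hand.set_gripper(0); s=robot.state(); print(s['time'],s['width'],s['finger_force'],s['eef_pos'],s['orientation'])
robot.servo_line(p+.12*up,.2)
X=np.array([-1,0,1])/2**.5; Z=np.array([1,0,1])/2**.5
o2=eu(-Z,-X); O=np.array([.543,-.109,.014]); q=O+.004*X+.044*Z
robot.movep(q+.09*up,o2); s=robot.state(); print(s['time'],s['width'],s['eef_pos'],s['orientation'],o2,s['ft_force'])
for n in('top','side'):
    im,d,W,M=cam(n); np.savez(n+'1.npz',im=im,W=W); save(im if n=='top' else im[120:320,180:460],n+'1.png')
E
```

```text
2.05
3.325 0.006575726257901416 61.52387022972107 [ 0.50288901 -0.42559337  0.04518482] [1.79878872e+02 4.78074985e-02 7.50032608e+01]
5.3167 0.006089431457696799 [ 0.57130635 -0.11028607  0.13773718] [-1.35063474e+02  2.53049999e-02  8.99341581e+01] [-1.35000000e+02 -1.27222187e-14  9.00000000e+01] [-0.41820392 -0.48630689 -1.96464272]
```

View pics/side1.png

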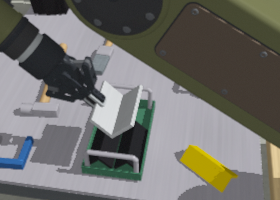

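The side crop shows the angle held as a V over the tray, around crop pixel (115,105). I check where it sits relative to the tents before lowering.

```bash
python3 - <<'E'
from m import *
T=np.load('side1.npz'); W=T['W'].reshape(-1,3); c=T['im'].reshape(-1,3).astype(int)
k=(c.min(1)>95)&(c.max(1)-c.min(1)<40)&(W[:,2]>.09)&(W[:,2]<.17)&(W[:,0]>.47)&(W[:,0]<.62)&(W[:,1]>-.2)&(W[:,1]<-.02); P=W[k]; st(P,'V')
b=np.round(P[:,0]*1000/8).astype(int)
for i in np.unique(b):
    q=P[b==i]; print(8*i,len(q),np.round(np.percentile(q[:,1],[1,99])*1000,1),np.round(1000*np.percentile(q[:,2],[5,50,95]),1))
k=(c.max(1)<60)&(W[:,2]>.02)&(W[:,2]<.05)&(abs(W[:,0]-.543)<.04)&(W[:,1]>-.2)&(W[:,1]<-.03); st(W[k],'tents')
E
```

```text
V 1900 med [547.1 -99.6 134.4] min [ 500.2 -164.5  112.8] max [590.9 -55.5 163. ]
496 13 [-155.6  -65. ] [143.8 145.2 146.2]
504 187 [-164.4  -55.2] [144.7 148.2 150.5]
512 150 [-164.7  -55. ] [137.5 142.6 146.9]
520 147 [-162.9  -55.3] [129.7 134.9 139. ]
528 145 [-165.3  -55.3] [122.7 126.8 130.9]
536 140 [-163.4  -55.9] [114.2 118.8 123. ]
544 192 [-164.4  -55.9] [112.6 116.3 119.7]
552 214 [-165.2  -55.5] [119.1 123.7 127.8]
560 229 [-165.4  -55.5] [126.8 131.8 136.6]
568 215 [-163.5  -56. ] [134.8 140.4 152.1]
576 183 [-163.4  -55.9] [142.6 148.3 155.2]
584 58 [-162.9  -56.5] [143.5 148.3 166.3]
592 15 [-100.7  -96.4] [144.4 153.6 169.1]
600 7 [-103.9  -97.8] [147.  155.8 158.5]
608 3 [-102.3  -97.5] [149.3 153.6 155.2]
616 2 [-103.9  -96.6] [150.9 154.5 158. ]
tents 835 med [529.5 -98.4  33.2] min [ 503.6 -159.3   20.3] max [582.1 -52.5  42.1]
```

```bash
python3 - <<'E'
from m import *
up=np.array([0,0,1.]);X=np.array([-1,0,1])/2**.5; Z=np.array([1,0,1])/2**.5
O=np.array([.5445,-.1072,.014]); q=O+.004*X+.044*Z
robot.servo_line(q+.09*up,.1); robot.servo_line(q+.015*up,.1)
r=robot.servo_line(q-.006*up,.03,f_stop=6); s=robot.state(); print(r,s['time'],s['eef_pos']-q,s['ft_force'])
hand.set_gripper(.018); s=robot.state(); print(s['time'],s['eef_pos']-q,s['ft_force'],s['width'])
robot.servo_line(s['eef_pos']+.07*Z,.15)
robot.movep(np.array([.543,-.26,.2]),[180,0,180]); print(robot.state()['time'])
for n in('top','side'):
    im,d,W,M=cam(n); np.savez(n+'2.npz',im=im,W=W); save(cv2.resize(im[150:330,200:400] if n=='side' else im[150:240,240:360],None,fx=3,fy=3),n+'2.png')
E
```

```text
True 7.0917 [9.61921204e-05 1.23598661e-05 1.45919247e-04] [ 2.16841866 -0.48034587  4.56687758]
7.3667 [-2.69798003e-04  8.75093804e-05 -9.18858336e-04] [-0.60345882 -0.83761902  0.04139219] 0.01809214588423839Traceback (most recent call last):
  File "<stdin>", line 7, in <module>
plant.IKError: the arm cannot follow that straight line within its joint ranges
```

```bash
python3 - <<'E'
from m import *
up=np.array([0,0,1.]); Z=np.array([1,0,1])/2**.5
p=robot.state()['eef_pos']
for L in(.045,.035,.027):
    try: robot.servo_line(p+L*Z,.12); print('L',L); break
    except robot.IKError: pass
p=robot.state()['eef_pos']
try: robot.servo_line(p+.08*up,.2)
except robot.IKError: print('up no')
robot.movep(np.array([.543,-.26,.2]),[180,0,180]); print(robot.state()['time'],robot.state()['ft_force'])
for n in('top','side'):
    im,d,W,M=cam(n); np.savez(n+'2.npz',im=im,W=W); save(cv2.resize(im[150:330,200:400] if n=='side' else im[150:240,240:360],None,fx=3,fy=3),n+'2.png')
E
```

```text
L 0.045
up no
9.575 [ 0.16263607 -0.09138195  0.09679705]
```

View pics/side2.png

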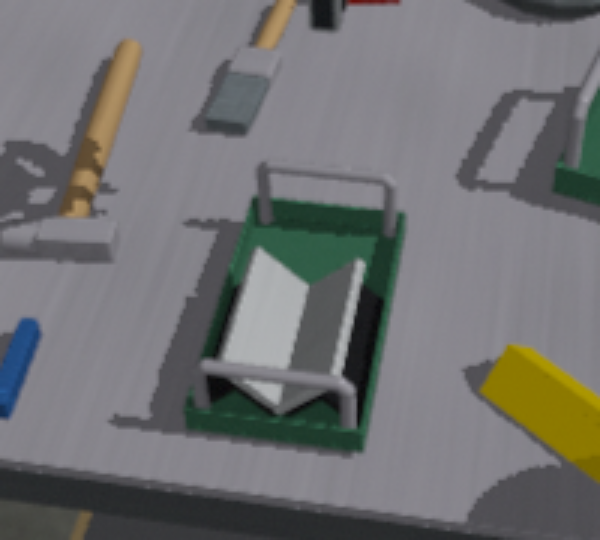

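The crop shows the angle nested as a V between the tents, front edge near (280,410), with the hoops intact. I check its alignment and the hoop positions numerically.

```bash
python3 - <<'E'
from m import *
for n in('top','side'):
    T=np.load(n+'2.npz'); W=T['W'].reshape(-1,3); c=T['im'].reshape(-1,3).astype(int)
    m=(W[:,0]>.47)&(W[:,0]<.62)&(W[:,1]>-.3)&(W[:,1]<.0)
    mid=m&(W[:,1]>-.2)&(W[:,1]<-.052)&(abs(W[:,0]-.543)<.05)
    k=mid&(c.min(1)>70)&(W[:,2]>.02)&(c.max(1)-c.min(1)<40); P=W[k]; st(P,n+' V')
    for s in(-1,1):
        q=P[((P[:,0]-.543)*s>.03)]; st(q,'leg%d'%s); print(tilt(q))
    k=mid&(c.max(1)<55)&(W[:,2]>.025); st(W[k],'tents')
    for s in(-1,1):
        q=W[m&(W[:,2]>.062)&(W[:,2]<.09)&((W[:,1]+.141)*s>.08)]; st(q,'hoop%d'%s); print(tilt(q))
E
```

```text
top V 33 med [ 502.5 -196.   716.5] min [ 494.1 -199.8  712.6] max [ 526.3 -189.6  721.5]
leg-1 29 med [ 501.8 -195.1  716.4] min [ 494.1 -199.7  712.6] max [ 511.6 -189.5  721. ]
(array([ 502.9, -195.7]), array([11.3, 17.6]), 77.68)
leg1 0 med [nan nan nan] min [nan nan nan] max [nan nan nan]
(array([0., 0.]), array([0., 0.]), 0.0)
tents 8 med [ 514.8 -198.1  719.8] min [ 493.1 -199.9  713.9] max [ 525.3 -190.3  721.9]
hoop-1 0 med [nan nan nan] min [nan nan nan] max [nan nan nan]
(array([0., 0.]), array([0., 0.]), 0.0)
hoop1 39 med [582.3 -44.9  73.6] min [565.2 -49.1  64.4] max [597.6 -39.4  78.4]
(array([581.1, -44.1]), array([ 8.8, 33.5]), 87.29)
side V 1534 med [ 548.4 -107.7   44.5] min [ 502.3 -162.    22.8] max [584.4 -52.5  60.8]
leg-1 213 med [ 506.4 -106.7   57.1] min [ 501.6 -161.5   51.4] max [512.8 -59.6  60.7]
(array([ 507.1, -110.3]), array([ 11.5, 104.7]), 0.14)
leg1 240 med [ 578.1 -107.1   56.6] min [ 573.1 -161.4   50.8] max [585.6 -56.7  61. ]
(array([ 579.4, -107.6]), array([ 12.8, 108.6]), 0.11)
tents 281 med [ 514.1 -118.4   31.5] min [ 497.3 -199.8   25.2] max [587.4 -52.4 296.6]
hoop-1 205 med [ 542.1 -235.6   71.4] min [ 491.  -241.6   62.3] max [ 595.7 -232.1   75.6]
(array([ 543.1, -237.7]), array([107.8,  12.2]), 0.02)
hoop1 288 med [541.6 -40.2  72.3] min [491.  -46.6  63.1] max [596.  -36.8  75.9]
(array([543.3, -41.9]), array([ 11.3, 107.1]), 89.37)
  return np.nanmean(a, axis, out=out, keepdims=keepdims)
  return np.nanmean(a, axis, out=out, keepdims=keepdims)
```

```bash
python3 - <<'E'
from m import *
o=[180,0,180]; x=.543
def lg(t): s=robot.state(); print(t,round(s['time'],2),np.round(s['eef_pos']*1000,1),np.round(s['ft_force'],1),round(s['width'],4))
hand.set_gripper(.05)
robot.movep([x,-.239,.12],o); robot.servo_line([x,-.239,.053],.1); lg('down')
hand.set_gripper(0); lg('grip')
z=robot.state()['eef_pos'][2]
for y in(-.15,-.11,-.07,-.03,.0,.042):
    robot.servo_line([x,y,.053],.08); lg('push')
im,d,W,M=cam('side'); np.savez('side3.npz',im=im,W=W); save(im,'side3.png')
im,d,W,M=cam('top'); np.savez('top3.npz',im=im,W=W); save(im,'top3.png')
E
```

```text
down 11.32 [ 543.6 -239.3   53.8] [-0.3 -0.7 -0.3] 0.0503
grip 11.78 [ 543.5 -239.6   53.7] [-0.6 -0.8  4.7] 0.0078
push 13.04 [ 543.9 -151.6   53.8] [-0.  -6.4  4.5] 0.0079
push 13.69 [ 544.3 -111.3   54. ] [-0.2 -4.8  4.4] 0.008
push 14.34 [544.6 -71.1  54.3] [-0.1 -5.   7.1] 0.0079
push 14.99 [544.  -30.7  53.8] [ 0.5 -4.2  5.8] 0.0077
push 15.52 [5.426e+02 5.000e-01 5.250e+01] [ 1.5  0.7 -2.8] 0.0081
push 16.19 [542.6  43.   52.6] [ 0.6  2.7 -5.3] 0.0076
```

View pics/side3.png

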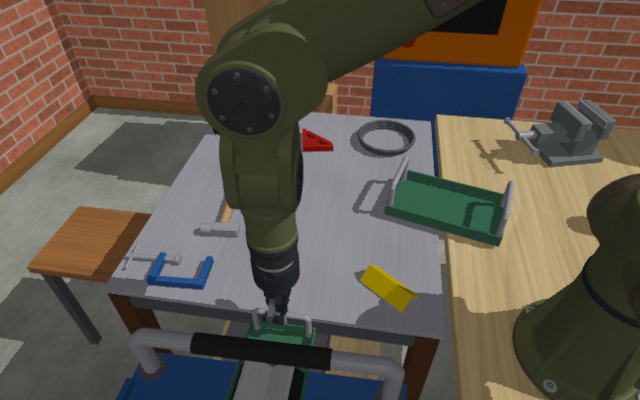

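The side view shows the tray crossing under the handle, with the gripper still on the rear hoop at (278,310). The wrist force shows the rear end sitting slightly high, so I'll lower it onto the deck under guard, let go and check.

```bash
python3 - <<'E'
from m import *
def lg(t): s=robot.state(); print(t,round(s['time'],2),np.round(s['eef_pos']*1000,1),np.round(s['ft_force'],1),round(s['width'],4))
p=robot.state()['eef_pos']
p[2]=.053
print(robot.servo_line(p-[0,0,.005],.01,f_stop=4.5)); lg('low')
hand.set_gripper(.03); lg('open')
p=robot.state()['eef_pos']
robot.servo_line([p[0],p[1],.13],.15)
robot.servo_line([p[0],p[1]-.03,.24],.25); lg('up')
im,d,W,M=cam('side'); np.savez('side4.npz',im=im,W=W)
im2,d,W2,M=cam('top'); np.savez('top4.npz',im=im2,W=W2); save(im2,'top4.png')
for n,W in(('side',W),('top',W2)):
    P=W.reshape(-1,3); 
    for a,b in((.01,.08),(.19,.28)):
        q=P[(abs(P[:,0]-.543)<.06)&(P[:,1]>a)&(P[:,1]<b)&(P[:,2]>.058)&(P[:,2]<.09)]
        if len(q)>5: st(q,n+' hoop'); print(tilt(q))
    q=P[(abs(P[:,0]-.543)<.055)&(P[:,1]>.16)&(P[:,1]<.22)&(P[:,2]>.048)&(P[:,2]<.064)]; st(q,'Vtop')
E
```

```text
True
low 16.56 [542.8  42.2  52. ] [ 0.9 -0.   4.7] 0.0079
open 16.9 [540.9  42.8  50.5] [-0.3  0.5 -0.6] 0.0302
up 18.18 [540.5  12.7 238.9] [-0.4  0.7 -0.9] 0.0297
side hoop 351 med [541.6  46.3  70.8] min [489.8  40.3  58.7] max [595.9  49.8  74. ]
(array([543.5,  44.9]), array([ 10.6, 108.1]), 89.98)
side hoop 8 med [579.  195.4  58.3] min [575.3 191.7  58. ] max [581.1 197.3  60. ]
(array([578.8, 195.4]), array([5.5, 5.2]), 50.84)
Vtop 398 med [572.1 175.9  54.7] min [501.3 160.4  48.2] max [584.7 196.5  60.1]
top hoop 104 med [522.   41.3  72. ] min [489.3  37.   61.2] max [559.7  47.1  77. ]
(array([524.9,  42.2]), array([10.7, 71.3]), 89.36)
top hoop 199 med [539.8 235.7  71.2] min [489.9 193.2  58.3] max [594.5 242.9  76.3]
(array([541.3, 218.1]), array([ 52.1, 107.5]), 88.75)
Vtop 213 med [518.3 197.5  55. ] min [501.1 173.2  48.6] max [582.9 219.4  61.7]
```

View pics/top4.png

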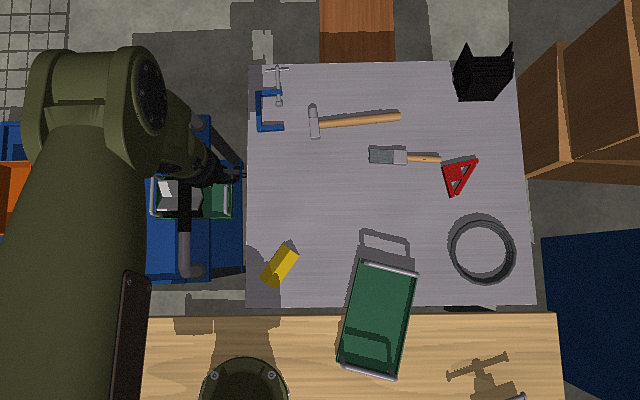

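The top view shows the tray standing free, front hoop at (153,197) beyond the handle, and the bystanders unmoved. I now reach over to the front hoop.

```bash
python3 - <<'E'
from m import *
def lg(t): s=robot.state(); print(t,round(s['time'],2),np.round(s['eef_pos']*1000,1),np.round(s['ft_force'],1),round(s['width'],4))
o=[180,0,180]; x=.5425
hand.set_gripper(.04)
robot.servo_line([x,.239,.24],.25); robot.servo_line([x,.239,.09],.2); print(robot.servo_line([x,.239,.0525],.1,f_stop=8)); lg('down')
hand.set_gripper(0); lg('grip')
s=robot.state()
robot.servo_line([x,.30,.0525],.08); lg('a')
robot.servo_line([x-.003,.425,.0525],.08,ori=[180,0,-178.2]); lg('b')
hand.set_gripper(.04); lg('open'); p=robot.state()['eef_pos']
robot.servo_line([p[0],p[1],.13],.15); robot.servo_line([p[0],p[1],.26],.3)
robot.movej([-20,0,0,80,0,0]); robot.wait(.3); lg('away')
for n in('top','side'):
    im,d,W,M=cam(n); np.savez(n+'5.npz',im=im,W=W); save(im,n+'5.png')
    P=W.reshape(-1,3); q=P[(abs(P[:,0]-.54)<.08)&(P[:,1]>.17)&(P[:,1]<.47)&(P[:,2]>.015)&(P[:,2]<.1)]
    st(q,n); print(tilt(q))
E
```

```text
False
down 21.02 [542.7 239.1  52.8] [1.  0.4 0.6] 0.04
grip 21.42 [543.2 239.1  53.5] [-1.3 -2.2  5.2] 0.0075
a 22.33 [543.2 298.1  53.3] [-0.8 -7.9  7.2] 0.0076
b 24.05 [540.2 422.3  53.2] [ 0.5 -9.5  9.5] 0.0077
open 24.46 [539.4 425.3  52.3] [-0.8  1.2  0.4] 0.0401
away 28.25 [ 490. -178.  424.] [-0.3 -0.4  0.1] 0.0399
top 0 med [nan nan nan] min [nan nan nan] max [nan nan nan]
(array([0., 0.]), array([0., 0.]), 0.0)
side 0 med [nan nan nan] min [nan nan nan] max [nan nan nan]
(array([0., 0.]), array([0., 0.]), 0.0)
  return np.nanmean(a, axis, out=out, keepdims=keepdims)
  return np.nanmean(a, axis, out=out, keepdims=keepdims)
```

View pics/top5.png

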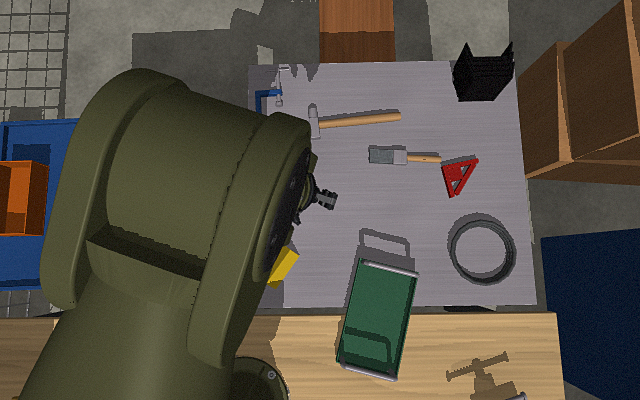

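The arm hides the tray in this view, so I move it back to the start joints and look again.

```bash
python3 - <<'E'
from m import *
robot.movej([-76.776, 17.962, -2.699, 69.339, 0, 90]); robot.wait(.3); print(robot.state()['time'])
for n in('top','side'):
    im,d,W,M=cam(n); save(im,n+'6.png')
    P=W.reshape(-1,3); q=P[(abs(P[:,0]-.54)<.08)&(P[:,1]>.17)&(P[:,1]<.47)&(P[:,2]>.015)&(P[:,2]<.1)]
    if len(q): st(q,n); print(tilt(q))
    h=q[q[:,2]>.063]
    for s in(-1,1):
        r=h[(h[:,1]-.33)*s>.05]
        if len(r)>4: st(r,'hoop'); print(tilt(r))
    v=q[(q[:,2]>.046)&(q[:,2]<.063)&(abs(q[:,0]-.54)<.043)]; st(v,'V')
E
```

```text
30.7
top 2633 med [541.  350.2  35.8] min [480.5 218.4  15.6] max [603.8 427.4  75.3]
(array([542.8, 324.8]), array([123.7, 215.1]), 1.83)
hoop 162 med [544.2 224.2  71.8] min [493.8 218.7  65.2] max [597.  231.3  77.3]
(array([546.4, 226.2]), array([108.5,  12.8]), 2.57)
hoop 177 med [539.7 419.7  71.5] min [487.5 415.2  63.3] max [592.8 426.5  76.3]
(array([539.2, 421.2]), array([107.6,  12.2]), 2.13)
V 578 med [564.5 356.3  54.1] min [499.2 301.5  46.1] max [582.4 411.2  61.2]
V 0 med [nan nan nan] min [nan nan nan] max [nan nan nan]
  return np.nanmean(a, axis, out=out, keepdims=keepdims)
  return np.nanmean(a, axis, out=out, keepdims=keepdims)
```

View pics/top6.png

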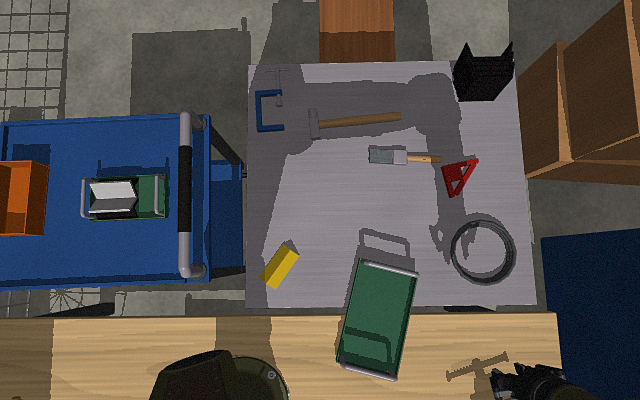

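The loaded tray stands on the trolley at (85–165, 175–218). Its yaw of about 2° matches the trolley, its rear end is about 65 mm clear of the handle sleeve, and the V is still nested. I hand it in.

```bash
python3 -c "
from h import *
print(job.finish_job())"
```

```text
the job is handed in; nothing more can be done
None
```

The job is handed in at about 31 s of the 66 s allowed: the aluminium angle is nested as a V between the black angles, and the tray stands lengthwise on the trolley, about 65 mm clear of the handle, with the bystanders unmoved.

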